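# Set the mirror dimmer, then present the tall jar on the make-up carousel

## Robot

A 6-joint arm with a two-finger parallel gripper is mounted at the origin on the work surface. World frame = base frame: x ahead of the robot, y to its left, z up, the work surface at z = 0. Lengths are in m, angles in rad, forces in N, time in s.
With the tool pointing down it reaches from about 0.25 to 0.8 m from the base axis. Payload 3.9 kg.
Tool frame: the origin (TCP) lies at the very end of the fingers, on their centre line; the grasp point (between the pads) lies 19 mm behind it; z points along the fingers, y is the line along which they close (so a half turn about z gives the same grasp; the last joint's range is limited). The gripper opens to 85 mm and grips with 20 to 120 N. Pads are 22 mm wide; open, the fingers measure 114 mm over their backs; the gripper's body (76 mm by 85 mm) begins 54 mm behind the grasp point. The pads swing forward as they close: fully open they stand 13 mm farther back than shut.
Start: joints at [-1.334, 0.26, -0.138, 1.173, 0, 1.571], TCP at [0.123, -0.51, 0.231] pointing down, gripper open.
Joint ranges: [-2.78, 2.78], [-0.83, 1.72], [-1.28, 1.37], [-1.9, 2.12], [-1.57, 1.48], [-3.14, 3.14]. Speed limits (rad/s): [2.57, 2.57, 3.14, 3.14, 3.14, 3.14].

## Interface

Orientations are given as a unit quaternion [w, x, y, z].
In Python, from rig import manip, grip, kin, telemetry, vision gives the robot as it stands. Calls block until the motion is done:
- manip.move_to(position, orientation): joint-space move of the TCP to a pose.
- manip.move_linear(position, frame=None, max_speed=0.15): straight line of the TCP; frame=None keeps the orientation; max_speed is the mean speed in m/s.
- manip.movej(angles): joint-space move.
- grip(opening): finger opening in m; the grip force is fixed at half the most; returns when the fingers have stopped.
- manip.dwell(seconds).
- kin.solve_ik(position, orientation): joint angles nearest the present ones, or None.
- telemetry.observe(): the state.
- vision.capture(name): name is "scene" or "top"; returns the picture (400x640x3 uint8, blue, green, red); there is no depth.
- vision.camera_params(name): a dict with "fx", "fy", "cx", "cy" (pixels), "k1" (the pictures are not rectified: a ray, as slopes to the right and down, at radius r is drawn at 1 + k1 r^2 times it, then the intrinsics apply), "cam_to_world" (4x4, takes a point from camera to world coordinates). Camera axes: x right, y down, z forward; pixel columns grow to the right and rows downward; lengths in m; the calibration is good to about 2 mm. A picture is of the moment at which its call begins. camera_params takes no time and is no camera call.
A pose or a line that the arm cannot do raises manip.MotionError and nothing moves.
- manip.hand_in(): hands the job in; it is judged then, once.
The state is a dict: "clock": time; "joint_pos": joint angles; "joint_velocities": joint speeds; "joint_efforts": joint torques, N m; "tcp_pos": TCP position; "orientation": TCP orientation; "force": force on the tool from outside, world axes, zero at the start; "ft_torque": the same for the moment, N m; "width": finger opening in m; "finger_force": force on a finger pad.
Only numpy, scipy, OpenCV 4.12 (cv2) and the standard library are available. Lean on these libraries where they do the work, as an engineer would, in place of code of your own. Each camera call takes 0.05 s, during which the arm holds its last target. There are 200 camera calls.

## Task

Get the make-up counter ready: turn the dial of the mirror-light dimmer until its nose points at the one long, thick mark of the scale. Then turn the round carousel until its tall jar, the one with a knob on its lid, stands squarely in line with the raised pointer that sticks out from the carousel's foot, and finish while still holding the carousel (or a jar on it) steady there in the gripper: do not let go. The dial must stay where you set it, and the other things on the counter must stay where they stand.

Things in the scene. Friction and masses are not known exactly. Their poses are not given: they have to be found in the camera images.
- dimmer_base: Fixed grey box 120 x 120 x 40 mm, the dimmer, left or right, yaw within 0.4 rad. Origin: centre of its underside on the counter; z up. On its top, around the dial, white scale marks every 0.5 rad from dial value 0 to 5; one is long and thick (21 x 6 mm), the others thin, 7 mm long.
- dimmer (a joint): Angle of the dimmer's dial, rad, 0 to 5 with stops; grows clockwise seen from above. At 0 its nose points along -x of dimmer_base. The long mark is at 3.5. Starts between 1.9 and 2.8, stays where it is left, turns with about 0.04 N m.
- dimmer_grip (a point): On the dial's vertical axis, 70 mm above the counter. Dial: black disc 56 mm across, 8 mm thick; on it an upright bar to pinch, 46 long, 16 wide, from 48 to 80 mm above the counter. One end has the nose (small wedge at its foot) and a white line on top from the middle to that end. Site x axis lies along the bar, -x is the nose end.
- dimmer_mark (a point): Middle of the long thick mark, on the top of the dimmer box, 44.5 mm from the dial's axis.
- carousel_base: Fixed wooden foot of the carousel, a disc 256 mm across, 8 mm thick, left or right, yaw within 0.6 rad. Origin: centre of its underside, on the vertical axis about which the carousel turns; z up. A raised wooden pointer, 14 mm high, sticks out of its rim along its own -x (roughly towards the robot), to 176 mm from the axis: the front.
- carousel: Turning wooden tray, 230 mm across, top 23 mm above the counter; four lidded white containers fixed on it, 90 degrees apart, 76 mm from the axis; the three without knobs are at most 97 mm above the counter. Turns endlessly both ways, friction about 0.15 N m, no spring. Origin on the axis, 13 mm up; its -x points to the tall jar, which starts 0.9 rad or more from the pointer, either way.
- tall_jar_knob (a point): Top centre of the knob on the tall jar's lid, 163 mm above the counter, 76 mm from the carousel's axis. The jar is white, 56 mm across; its steel lid is 58 mm across, top at 133 mm; the knob is a round upright steel cylinder 22 mm across, from 133 to 163 mm above the counter.
- tissue_box: Blue tissue box, loose, 125 x 125 x 130 mm with a white tuft to 160 mm; bystander. Origin: centre of underside.
- mug: White mug, loose, 80 mm across, 90 mm high; bystander. Origin: centre of underside.
- lotion: White lotion bottle, loose, 52 mm across, 120 mm high; bystander. Origin: centre of underside.
- compact: Silvery powder compact, loose, flat disc 66 mm across, 14 mm high, on the robot's side of the dimmer; bystander. Origin: centre of underside.
- varnish: Nail varnish bottle, loose, 28 mm across, 65 mm high, on the far side of the dimmer; bystander. Origin: centre of underside.
- cream_pot: White cream pot, loose, 48 mm across, 36 mm high, on the far side of the carousel; bystander. Origin: centre of underside.
- hairbrush: Flat brush with a dark wooden handle, loose, 170 mm long, lying flat to the right of the robot; bystander. Origin: its middle.

How it is judged:
On the way, in this order (a step that is already met when the one before it is completed fails the run):
1. the dimmer's dial points at the long mark (value 3.5, within 0.12 rad) (value of joint dimmer between 3.38 and 3.62 rad), for 0.3 s.
2. the tall jar is in line with the foot's pointer and the carousel is held by the gripper (y of tall_jar_knob in the frame of carousel_base between -0.01 and 0.01 m and x of tall_jar_knob in the frame of carousel_base below -0.06 m and contact force between the fingers and carousel above 2 N and angular speed of carousel below 0.08 rad/s), for 0.2 s.
At the end, for the whole second after the job is handed in: Dial at 3.5 within 0.12 rad; the tall jar's centre on the pointer's side of the foot and within 10 mm sideways of the pointer's line (about 7.5 degrees); the gripper's fingers still on the carousel or its jars with more than 2 N; the carousel turning slower than 0.08 rad/s (all of step 1 and all of step 2); the arm keeps its last pose, push and grip.
It fails at once if a bystander is moved more than 25 mm (distance of any of tissue_box, mug, lotion, compact, varnish, cream_pot, hairbrush from where it was at the start of the episode above 0.025 m).
It fails at once if a bystander is tipped over (angle between any of tissue_box, mug, lotion, compact, varnish, cream_pot's own z axis and vertical above 0.4 rad).
It also fails if it takes over 58 s, if anything falls off the work surface, if the arm or the gripper's body presses on something with over 40 N, if the wrist force passes 120 N, or if a joint passes its speed limit or range.

## Working session

There is one attempt and no reset: what is moved stays moved. The work goes in short steps, each a Python script; the robot and the scene stay as the last script left them, time stands still between calls to the robot, and variables do not carry over. Pictures are saved under pics/ and viewed, at most 10 in all, crops included, and the job is handed in when it is done.

```bash
mkdir -p pics; ls
python3 - <<'E'
from rig import vision,telemetry
import cv2
for n in("top","scene"):
    cv2.imwrite(f"pics/{n}0.png",vision.capture(n)); print(n,vision.camera_params(n))
print(telemetry.observe())
E
```

```text
pics
top {'fx': 380.08968005263915, 'fy': 380.08968005263915, 'cx': 311.70618676738553, 'cy': 199.91485507572406, 'k1': -0.07297623704688772, 'cam_to_world': array([[-0.02385476, -0.98934543,  0.14361952,  0.36085596],
       [-0.99961894,  0.02560097,  0.01032262,  0.00588618],
       [-0.01388943, -0.14331855, -0.98957914,  1.26926922],
       [ 0.        ,  0.        ,  0.        ,  1.        ]])}
scene {'fx': 435.267796658317, 'fy': 435.267796658317, 'cx': 326.2003109200112, 'cy': 197.5731607146348, 'k1': 0.02389191271900658, 'cam_to_world': array([[ 0.62088632,  0.45928265, -0.63526343,  1.35993055],
       [ 0.78387566, -0.35729629,  0.5078172 , -0.67647711],
       [ 0.00625436, -0.81326429, -0.58186087,  0.90847561],
       [ 0.        ,  0.        ,  0.        ,  1.        ]])}
{'clock': 0.1, 'joint_pos': array([-1.33400951e+00,  2.60590456e-01, -1.39259215e-01,  1.17271818e+00,
       -2.33524944e-05,  1.57080657e+00]), 'joint_velocities': array([-0.00053794, -0.00096561,  0.0038523 ,  0.00061229, -0.00142109,
        0.00055465]), 'joint_efforts': array([-4.93746920e-04, -4.06509018e+01,  2.54527223e+01,  1.01272319e-02,
        9.10410699e-05,  6.42712934e-06]), 'tcp_pos': array([ 0.12299947, -0.50973954,  0.23055552]), 'orientation': array([-8.78179414e-04,  9.92999897e-01,  1.18111895e-01, -1.16222305e-04]), 'force': array([ 0.40050364,  0.56932708, -1.26547809]), 'ft_torque': array([-0.04027858,  0.0044802 ,  0.03979869]), 'finger_force': 0.0, 'width': 0.08541459017298136}
```

View pics/top0.png

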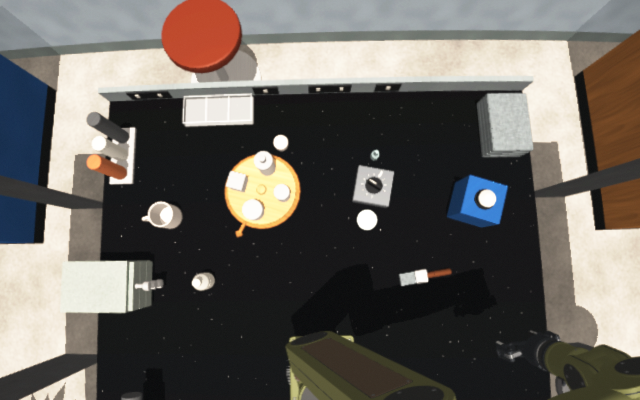

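View pics/scene0.png

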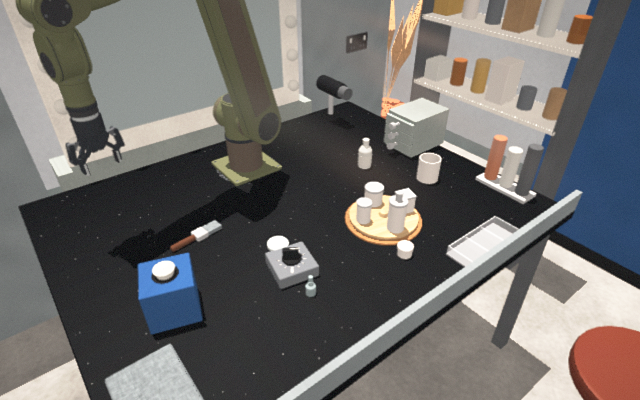

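The top view shows the carousel around (262,190), with its pointer tip at (239,234) and the tall jar at (264,160). The dimmer is at (374,186), the compact at (367,220) and the varnish at (375,155). The scene view shows the dimmer at (291,263) and the tall jar at (398,200). Next I zoom in on both.

```bash
cat > h.py <<'E'
import numpy as np, cv2
from rig import manip,grip,kin,telemetry,vision
def ray(n,u,v):
    p=vision.camera_params(n); d=np.array([(u-p['cx'])/p['fx'],(v-p['cy'])/p['fy']])
    s=d.copy()
    for _ in range(20): s=d/(1+p['k1']*(s@s))
    T=p['cam_to_world']; return T[:3,3],T[:3,:3]@np.array([s[0],s[1],1])
def onplane(n,u,v,z):
    o,d=ray(n,u,v); return o+d*(z-o[2])/d[2]
def pix(n,P):
    p=vision.camera_params(n); T=p['cam_to_world']; c=T[:3,:3].T@(np.asarray(P)-T[:3,3]); s=c[:2]/c[2]
    s=s*(1+p['k1']*(s@s)); return np.array([p['fx']*s[0]+p['cx'],p['fy']*s[1]+p['cy']])
def two(a,b):
    (o1,d1),(o2,d2)=ray("top",*a),ray("scene",*b)
    t=np.linalg.lstsq(np.c_[d1,-d2],o2-o1,rcond=None)[0]; A,B=o1+d1*t[0],o2+d2*t[1]
    return (A+B)/2,np.linalg.norm(A-B)
def crop(im,x,y,w,h,k,f): cv2.imwrite(f,cv2.resize(im[y:y+h,x:x+w],None,fx=k,fy=k,interpolation=cv2.INTER_CUBIC))
def ell(im,x,y,w,h,lo,hi,hsv=True,k=0):
    """largest blob in window -> centroid (px), area, contour"""
    c=im[y:y+h,x:x+w]; c=cv2.cvtColor(c,cv2.COLOR_BGR2HSV) if hsv else c
    m=cv2.inRange(c,lo,hi); 
    if k: m=cv2.morphologyEx(m,cv2.MORPH_CLOSE,np.ones((k,k)))
    cs=max(cv2.findContours(m,cv2.RETR_EXTERNAL,cv2.CHAIN_APPROX_NONE)[0],key=cv2.contourArea)+np.array([x,y])
    M=cv2.moments(cs); return np.array([M['m10'],M['m01']])/M['m00'],M['m00'],cs
E
python3 - <<'E'
from h import *
t=cv2.imread("pics/top0.png"); s=cv2.imread("pics/scene0.png")
a=cv2.resize(t[145:245,215:305],(540,600),interpolation=cv2.INTER_CUBIC)
crop(t,340,145,66,75,8,"pics/dimT.png")
cv2.imwrite("pics/carT.png",a)
w=ell(t,215,145,95,95,(8,90,90),(28,255,255),k=9); print("carousel",w[:2],onplane("top",*w[0],.01))
q=w[2].reshape(-1,2); P=np.array([onplane("top",*x,.008)[:2] for x in q])
# robust circle fit
c=P.mean(0)
for r in range(20):
    d=np.hypot(*(P-c).T); k=abs(d-np.median(d))<.006; B=np.c_[2*P[k],np.ones(k.sum())]
    c=np.linalg.lstsq(B,(P[k]**2).sum(1),rcond=None)[0]; R=np.sqrt(c[2]+c[:2]@c[:2]); c=c[:2]
d=np.hypot(*(P-c).T); tip=P[d.argmax()]; print("circle",c,R,k.sum(),len(k),"tip",tip,d.max(),"yaw",np.arctan2(*(c-tip)[::-1]))
pt=P[d>.14]; m=pt.mean(0); print("pointer mean dir",np.arctan2(*(c-m)[::-1]))
E
```

```text
carousel (array([268.70813893, 201.99533437]), 964.5) [0.54029854 0.16336237 0.01      ]
circle [0.56916389 0.18305656] 0.11816564689638401 118 359 tip [0.41912896 0.27386587] 0.17537619535037305 yaw -0.5442741647755722
pointer mean dir -0.5389703688603176
```

View pics/dimT.png

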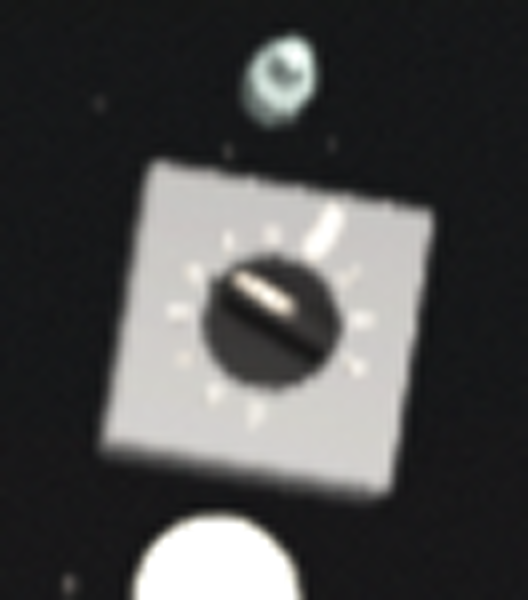

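View pics/carT.png

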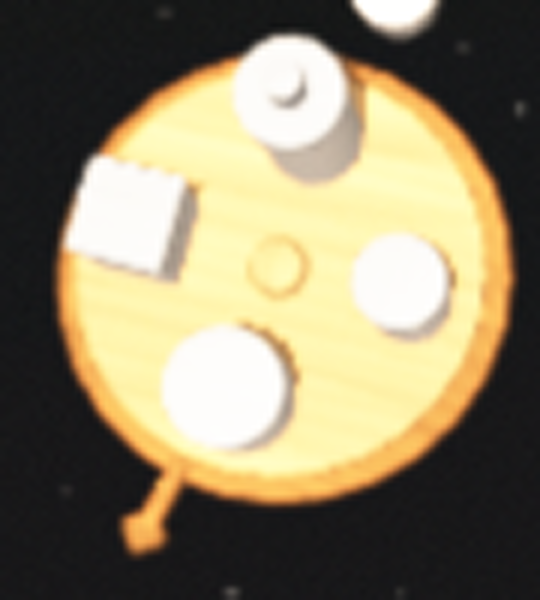

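The dimmer crop shows the nose line running from the middle at (290,308) to the end at (238,275), and the long mark at (324,230). In the carousel crop the knob top is at about (288,80) and the pointer tip at (145,540), so the jar is roughly opposite the pointer. My tray mask was poor, so I'll refit it and compute the poses.

Run:
```python
from h import *
t=cv2.imread("pics/top0.png"); s=cv2.imread("pics/scene0.png")
# foot circle
m=ell(t,215,145,95,98,(0,0,70),(180,255,255)); q=m[2].reshape(-1,2); P=np.array([onplane("top",*x,.008)[:2] for x in q])
c=np.array([.565,.165])
for r in range(30):
    d=np.hypot(*(P-c).T); k=(abs(d-.128)<(.02 if r<8 else .006))&(P[:,0]<c[0]+.08); B=np.c_[2*P[k],np.ones(k.sum())]
    f=np.linalg.lstsq(B,(P[k]**2).sum(1),rcond=None)[0]; c=f[:2]; R=np.sqrt(f[2]+c@c)
print("foot",c,R,k.sum(),"hub@.02/.03",onplane("top",261.2,189.5,.02),onplane("top",261.2,189.5,.03))
d=np.hypot(*(P-c).T); pt=P[(d>.14)&(P[:,0]<c[0])]; print("ptr",pt.mean(0),d.max(),"yaw",np.arctan2(*(c-pt.mean(0))[::-1]))
kn=onplane("top",215+288/6,145+78/6,.163); v=kn[:2]-c; print("knob",kn,"r",np.hypot(*v),"ang",np.arctan2(v[1],v[0]), "scene pix",pix("scene",kn))
# dimmer
o=lambda x,y,z:onplane("top",340+x/8-.44,145+y/8-.44,z)
g=ell(t,345,160,52,50,(0,0,60),(180,60,255),k=7); b=cv2.boxPoints(cv2.minAreaRect(g[2])); W=np.array([onplane("top",*x,.035)[:2] for x in b])
print("box",W,W.mean(0))
mk=o(324,230,.04); marks=[(272,232),(229,240),(194,271),(177,311),(185,358),(216,393),(257,416),(358,368),(362,320),(349,273)]
M=np.array([o(*x,.04)[:2] for x in marks]); B=np.c_[2*M,np.ones(len(M))]; f=np.linalg.lstsq(B,(M**2).sum(1),rcond=None)[0]
C=f[:2]; print("dial axis from marks",C,np.sqrt(f[2]+C@C))
print("mark",mk,np.hypot(*(mk[:2]-C)),"ang",np.arctan2(*(mk[:2]-C)[::-1])); 
a=np.arctan2(*(M-C).T[::-1]); print("mark angs",a)
e,mid=o(236,274,.08),o(292,308,.08); print("line",e,mid,"len",np.hypot(*(e-mid)[:2]),"ang",np.arctan2(*(e-mid)[1::-1]),np.arctan2(*(e[:2]-C)[::-1]))
vn=o(285,70,.065); print("varnish",vn,np.hypot(*(vn[:2]-C)))
crop(s,255,230,100,75,8,"pics/dimS.png"); print(pix("scene",[*C,.08]))
```

```text
foot [0.58134555 0.18672422] 0.12899580143641182 154 hub@.02/.03 [0.58173141 0.18700171 0.02      ] [0.57996337 0.18555194 0.03      ]
ptr [0.44094942 0.26439616] 0.17677548580123895 yaw -0.5053228499714975
knob [0.65224656 0.16051733 0.163     ] r 0.07558938299827912 ang -0.3540513402900181 scene pix [396.78822012 191.64329489]
box [[ 0.51566022 -0.10446995]
 [ 0.68093121 -0.14391013]
 [ 0.65071559 -0.27420072]
 [ 0.48637877 -0.23226919]] [ 0.58342145 -0.1887125 ]
dial axis from marks [ 0.58353759 -0.18551542] 0.03854437469662603
mark [ 0.62217309 -0.20908576  0.04      ] 0.04525774016887868 ang -0.5477907442708766
mark angs [-0.05287747  0.4218406   0.93629472  1.41177667  1.92670387  2.43520269
  2.94032087 -2.08268025 -1.55729019 -1.01875071]
line [ 0.59666729 -0.16606026  0.08      ] [ 0.58233378 -0.18771909  0.08      ] len 0.02597218245651104 ang 0.9861802384493253 0.9771360661496823
varnish [ 0.68385869 -0.19225585  0.065     ] 0.10054728483697069
[289.79253124 247.98730946]
```

Measurements agree with the given sizes: foot radius 0.129, knob radius 0.0756, mark radius 0.045 and line length 0.026. The dial needs to go from about 0.98 to -0.56 in world angle. Next I turn it.

```bash
cat >> h.py <<'E'
from scipy.spatial.transform import Rotation as Ro
def down(psi):  # tool down, closing line at world yaw psi
    z=np.array([0,0,-1.]); y=np.array([np.cos(psi),np.sin(psi),0]); 
    q=Ro.from_matrix(np.c_[np.cross(y,z),y,z]).as_quat(); return q[[3,0,1,2]]
DIAL=np.array([.583,-.1865]); FOOT=np.array([.5815,.187]); FYAW=-.505; LONG=-.558; NOSE=.98
E
python3 - <<'E'
from h import *
best=None
for sg in(1,-1):
    a,b=[kin.solve_ik([*DIAL,.056],down(x+sg*np.pi/2)) for x in(NOSE,LONG)]
    print(sg,a,b)
    if a is not None and b is not None and np.abs(np.r_[a[5],b[5]]).max()<3 and np.abs(a-b)[:5].max()<.1 and best is None: best=(sg,a,b)
sg,a,b=best; print(sg)
q=down(NOSE+sg*np.pi/2)
manip.move_to([*DIAL,.22],q); grip(.05); manip.move_linear([*DIAL,.055],max_speed=.12)
grip(0.0); o=telemetry.observe(); print(o['clock'],o['width'],o['finger_force'],o['force'],o['tcp_pos'])
j=np.array(o['joint_pos']); d=b[5]-a[5]
for f in(.5,1): jj=j.copy(); jj[5]=j[5]+d*f; manip.movej(jj)
o=telemetry.observe(); print(d,o['clock'],o['width'],o['force'],o['ft_torque'],o['tcp_pos'],o['joint_pos'][5]-j[5])
grip(.05); manip.move_linear([*o['tcp_pos'][:2],.22],max_speed=.15)
# clear the view
manip.move_to([.45,.05,.28],down(LONG+sg*np.pi/2))
im=vision.capture("top"); cv2.imwrite("pics/top1.png",im); crop(im,340,145,66,75,8,"pics/dimT1.png"); print(telemetry.observe()['clock'])
E
```

```text
1 [-0.30960959  0.52443138 -0.20468866  0.84167629  0.         -1.28960959] [-0.30960959  0.52443138 -0.20468866  0.84167629  0.          0.24839041]
-1 [-0.30960959  0.52443138 -0.20468866  0.84167629  0.          1.85198307] [-0.30960959  0.52443138 -0.20468866  0.84167629  0.         -2.89320224]
1
4.8917 0.015016361587318403 59.768473505973816 [-2.17744343  1.22076089  5.81509815] [ 0.58297226 -0.18633293  0.05576924]
1.5380000000000003 6.4083 0.015308245476370568 [-1.79914001  8.01617542  4.70227003] [ 1.54247059  0.53204759 -0.00642705] [ 0.58218409 -0.1835226   0.0557277 ] 1.5363020270294188
9.2
```

View pics/dimT1.png

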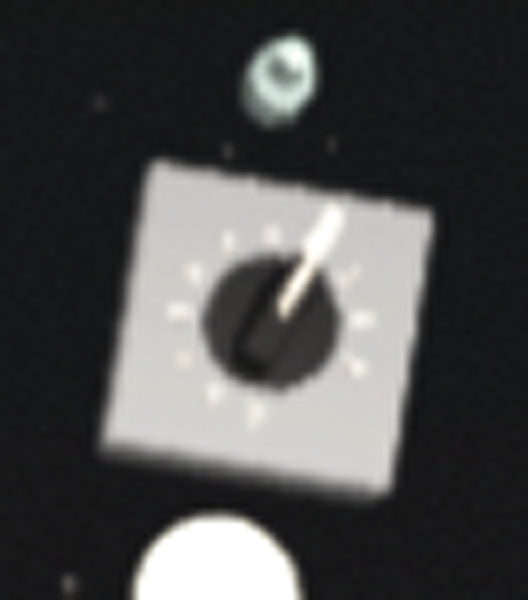

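The white bar line from (284,313) to (314,255) runs straight into the long mark at (324,230), so the dial is set and nothing else has moved. Next I grip the knob and swing it round.

Run:
```python
from h import *
o=lambda x,y,z:onplane("top",340+x/8-.44,145+y/8-.44,z)
e,m=o(316,250,.08),o(284,314,.08); print("nose ang",np.arctan2(*(e-m)[1::-1]),"want",LONG)
a0=-.354; a1=np.pi+FYAW; N=16; A=np.linspace(a0,a1,N+1); r=.0757
pos=lambda a,z=.138:[*(FOOT+r*np.array([np.cos(a),np.sin(a)])),z]
best=None
for off in(np.pi/2,-np.pi/2):
    J=[kin.solve_ik(pos(a),down(a+off)) for a in A]
    if any(j is None for j in J): print(off,"none"); continue
    m=np.abs([j[5] for j in J]).max(); print(off,m,J[0][5],J[-1][5],np.abs(np.diff(J,axis=0)).max(0))
    if best is None or m<best[0]: best=(m,off)
off=best[1]
manip.move_to(pos(a0,.25),down(a0+off)); grip(.05); manip.move_linear(pos(a0),max_speed=.12); grip(0)
s=telemetry.observe(); print(s['clock'],s['width'],s['force'],s['tcp_pos'],pos(a0))
if .018<s['width']<.026:
    for a in A[1:]:
        manip.move_linear(pos(a),frame=down(a+off),max_speed=.06)
        s=telemetry.observe(); v=s['tcp_pos'][:2]-FOOT
        print(round(s['clock'],2),round(s['width'],4),s['force'].round(1),"lag",np.round(a-np.arctan2(v[1],v[0]),3)%6.283)
        if np.linalg.norm(s['force'])>60: break
    manip.dwell(.3)
for n in("top","scene"): cv2.imwrite(f"pics/{n}2.png",vision.capture(n))
t=cv2.imread("pics/top2.png"); s=cv2.imread("pics/scene2.png")
cv2.imwrite("pics/c2.png",np.hstack([cv2.resize(t[145:245,210:310],(400,400)),cv2.resize(s[145:245,335:435],(400,400))]))
```

```text
nose ang -0.5019608224179175 want -0.558
1.5707963267948966 2.22711384025952 0.5955599650519066 -2.22711384025952 [0.02058818 0.02304506 0.03899212 0.01622011 0.         0.20005411]
-1.5707963267948966 3.0681728097544774 -2.546032688537887 0.9144788133302733 [0.02058818 0.02304506 0.03899212 0.01622011 0.         6.11686145]
11.8 0.020018808622409692 [0.32045016 2.16562776 5.68123464] [0.654163   0.16152729 0.13985044] [np.float64(0.652506116299971), np.float64(0.16075840233531902), 0.138]
12.18 0.0202 [2.1 1.4 6. ] lag 6.263000000000001
12.57 0.02 [1.3 2.5 5.7] lag 6.265000000000001
12.95 0.0199 [0.4 2.7 6.4] lag 6.267
13.33 0.0199 [0.  2.6 6.1] lag 6.269
13.72 0.0202 [-0.3  2.9  7. ] lag 6.2700000000000005
14.1 0.0203 [-0.9  2.6  5.8] lag 6.273000000000001
14.48 0.0201 [-1.7  3.4  7.1] lag 6.274
14.87 0.0197 [-1.1  3.   8.1] lag 6.275
15.25 0.0201 [-0.9  2.6  8.9] lag 6.277
15.63 0.0202 [-2.1  1.3  8.5] lag 6.2780000000000005
16.02 0.02 [-3.1  2.2  9.2] lag 6.279000000000001
16.4 0.0198 [-3.3  0.7  9.4] lag 6.279000000000001
16.78 0.02 [-3.5  0.1  9.5] lag 6.279000000000001
17.17 0.0201 [-3.2  0.1 10. ] lag 6.2780000000000005
17.55 0.02 [-2.2 -0.1 10.4] lag 6.2780000000000005
17.93 0.0203 [-2.4 -0.5 11.2] lag 6.276000000000001
```

View pics/c2.png

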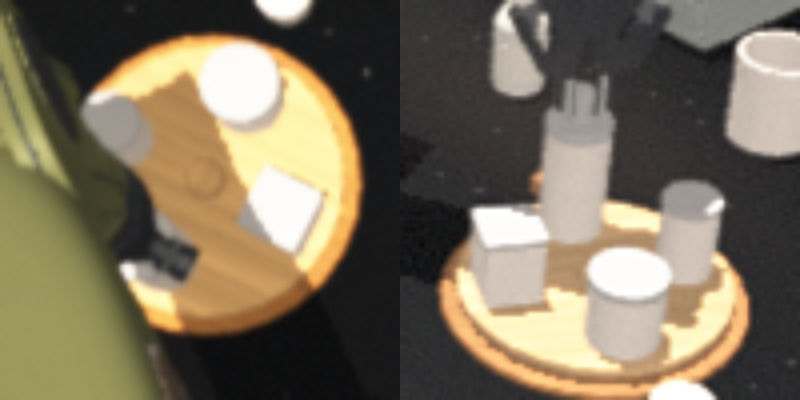

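The gripper holds the knob on the pointer side, though the pointer itself is hidden in the top view. The opposite jar's lid is at crop (240,82) and the box lid at (282,208). I'll derive the carousel angle from those two and re-measure the dial line.

Run:
```python
from h import *
from scipy.optimize import brentq
t0,t1,t2=[cv2.imread(f"pics/top{i}.png") for i in(0,1,2)]
def lid(im,x,y,w,h,lo=215):
    g=ell(im,x,y,w,h,(0,0,lo),(180,45,255)); (c,s,a)=cv2.minAreaRect(g[2]); return g[0],g[1],s
for nm,w0,w2,exp in(("bigjar",(238,194,30,30),(257,150,26,30),np.pi),("box",(222,167,28,26),(268,184,25,26),np.pi/2)):
    a,b=lid(t0,*w0),lid(t2,*w2); print(nm,a,b)
    for k,(p,im) in enumerate(((a[0],t0),(b[0],t2))):
        F=lambda z:np.hypot(*(onplane("top",*p,z)[:2]-FOOT))-.076
        for z in(.06,.075,.09):
            v=onplane("top",*p,z)[:2]-FOOT; print("  ",k,z,np.hypot(*v).round(4),np.arctan2(v[1],v[0]).round(3))
# dial line: bright pixels inside the dial, z=.08
for im,win in((t0,(366,176,14,10)),(t1,(373,173,9,13))):
    x,y,w,h=win; c=im[y:y+h,x:x+w].max(2).astype(float); print(c.astype(int))
print(pix("top",[*DIAL,.08]),[pix("top",[*(DIAL+r*np.array([np.cos(LONG),np.sin(LONG)])),.08]) for r in(.01,.02)])
```

```text
bigjar (array([251.66883469, 209.22384824]), 307.5, (20.0, 20.0)) (array([269.31517282, 165.36613943]), 284.5, (19.0, 19.0))
   0 0.06 0.0748 2.797
   0 0.075 0.0758 2.837
   0 0.09 0.0768 2.876
   1 0.06 0.0795 -0.424
   1 0.075 0.077 -0.465
   1 0.09 0.0747 -0.509
box (array([235.52283572, 180.31561009]), 244.5, (16.20854377746582, 17.0327091217041)) (array([280.37952271, 196.21247113]), 216.5, (16.91944122314453, 16.52039909362793))
   0 0.06 0.0823 1.252
   0 0.075 0.0783 1.276
   0 0.09 0.0744 1.303
   1 0.06 0.0743 -1.993
   1 0.075 0.0766 -2.014
   1 0.09 0.0789 -2.033
[[203 204 216 203 196 180 166 165 158 177 195 209 246 253]
 [205 203 194 168 147 120  98  94  83 118 143 161 207 226]
 [201 195 157 114  96  72  54  54  54  60  66  83 126 167]
 [163 142  98 152 203 147  96  60  46  50  52  54  65 103]
 [114  72  63 141 212 230 223 142  78  52  50  51  52  62]
 [101  57  43  64 126 209 236 246 198 109  61  50  51  53]
 [ 88  49  30  37  56  98 173 243 241 219 129  60  50  49]
 [ 76  48  31  25  30  44  76 143 205 215 149  71  48  45]
 [ 65  55  46  35  24  27  34  56  87 120 106  66  51  49]
 [ 62  56  56  50  40  29  26  27  37  56  63  61  57  54]]
[[223 223 205 203 202 207 237 255 255]
 [229 233 209 204 206 233 254 255 252]
 [216 220 206 201 209 249 255 254 236]
 [166 160 174 162 172 245 254 245 213]
 [ 94  81 106  93 125 239 243 215 204]
 [ 55  43  42  77 194 245 186 170 199]
 [ 42  30  46 139 249 227 109 124 196]
 [ 29  33  91 225 248 147  62  94 168]
 [ 28  53 149 243 195  86  46  66 131]
 [ 36  90 221 223 115  53  48  57 107]
 [ 45  97 225 150  68  43  52  54  76]
 [ 52  76 153  86  48  51  53  53  63]
 [ 55  59  70  55  50  54  55  55  64]]
[375.66770708 182.86380978] [array([377.194402  , 180.20569809]), array([378.71705397, 177.55371789])]
```

The dial is within about 0.03 rad. The other containers suggest the carousel is up to +0.05 rad over, which is inside the ±0.13 tolerance. I'll re-check the pointer's direction using only its tip pixels.

Run:
```python
from h import *
t=cv2.imread("pics/top0.png")
m=ell(t,215,145,95,98,(0,0,70),(180,255,255))[2]
msk=np.zeros(t.shape[:2],np.uint8); cv2.drawContours(msk,[m],-1,1,-1)
ys,xs=np.nonzero(msk)
P=np.array([onplane("top",x,y,.012)[:2] for x,y in zip(xs,ys)]); d=np.hypot(*(P-FOOT).T)
for lo,hi in((.136,.15),(.15,.165),(.165,.18),(.136,.18)):
    q=P[(d>lo)&(d<hi)&(P[:,0]<FOOT[0]-.05)]; v=FOOT-q.mean(0); print(lo,len(q),q.mean(0),np.arctan2(v[1],v[0]))
s=telemetry.observe(); v=s['tcp_pos'][:2]-FOOT; a=np.arctan2(v[1],v[0]); print("tcp",s['tcp_pos'],a,"y err m",.076*np.sin(a-(np.pi+FYAW)),s['finger_force'],s['clock'])
# knob / jar in scene view: lid (steel) of tall jar, top at .133, centre expected
for da in(-.1,0,.1):
    A=np.pi+FYAW+da; print(da,pix("scene",[*(FOOT+.076*np.array([np.cos(A),np.sin(A)])),.08]),)
g=cv2.imread("pics/scene2.png").max(2); print(g[182:192:4,365:395].astype(int))
```

```text
Traceback (most recent call last):
  File "h.py", line 9, in onplane
    o,d=ray(n,u,v); return o+d*(z-o[2])/d[2]
        ~~~^^^^^^^
  File "h.py", line 4, in ray
    p=vision.camera_params(n); d=np.array([(u-p['cx'])/p['fx'],(v-p['cy'])/p['fy']])
ValueError: time passes only in moves, steps and waits
```

```bash
sed -i 's/^def ray/import functools\ncp=functools.cache(lambda n:vision.camera_params(n))\ndef ray/; s/p=vision.camera_params(n)/p=cp(n)/' h.py
python3 - <<'E'
from h import *
t=cv2.imread("pics/top0.png")
m=ell(t,215,145,95,98,(0,0,70),(180,255,255))[2]
msk=np.zeros(t.shape[:2],np.uint8); cv2.drawContours(msk,[m],-1,1,-1)
ys,xs=np.nonzero(msk)
P=np.array([onplane("top",x,y,.012)[:2] for x,y in zip(xs,ys)]); d=np.hypot(*(P-FOOT).T)
for lo,hi in((.136,.15),(.15,.165),(.165,.18),(.136,.18)):
    q=P[(d>lo)&(d<hi)&(P[:,0]<FOOT[0]-.05)]; v=FOOT-q.mean(0); print(lo,len(q),q.mean(0),np.arctan2(v[1],v[0]))
s=telemetry.observe(); v=s['tcp_pos'][:2]-FOOT; a=np.arctan2(v[1],v[0]); print("tcp",s['tcp_pos'],a,"y err m",.076*np.sin(a-(np.pi+FYAW)),s['finger_force'],s['clock'])
for da in(-.1,0,.1):
    A=np.pi+FYAW+da; print(da,pix("scene",[*(FOOT+.076*np.array([np.cos(A),np.sin(A)])),.08]),)
g=cv2.imread("pics/scene2.png").max(2); print(g[182:192:4,365:395].astype(int))
E
```

```text
0.136 22 [0.45608965 0.2548125 ] -0.4956943517662431
0.15 35 [0.44247692 0.26244682] -0.49721576854373045
0.165 20 [0.43225201 0.26836008] -0.49909926187394715
0.136 77 [0.44371045 0.2618015 ] -0.4973508922407348
tcp [0.51504723 0.22327076 0.13982276] 2.6419700706273845 y err m 0.0004086817252350125 59.5650976896286 18.3333
-0.1 [380.28841048 186.83367346]
0 [378.08747658 186.96680441]
0.1 [375.94187133 187.22460206]
[[ 54  56  56  56  62  99 163 190 195 201 200 205 205 205 203 207 209 203
  205 210 203 198 172  76  55  60  58  59  57  57]
 [ 56  55  54  53  74 128 186 194 193 201 205 205 207 210 208 210 210 208
  207 206 201 176 114  60  52  57  57  57  55  57]
 [ 55  56  93 155 187 194 185 192 200 202 207 205 211 208 212 208 210 205
  207 203 198 172  74  57  55  54  57  59  55  55]]
```

The pointer's direction comes out at 2.644 and the TCP at 2.642. In the scene view the jar centre is at 378.5 px against a predicted 378.1. It is aligned and held with about 60 N, so I'm handing in.

Run:
```python
from h import *
print(manip.hand_in())
```

```text
the job is handed in; nothing more can be done
None
```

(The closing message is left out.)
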